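# Clear the corner and hold the square in it

### The job

The post on the base plate is to be checked for squareness, but a small pail stands in the corner where the square must go. Lift the pail off the plate by its handle and stand it upright on the bench close beside the plate, without dropping it. Then pick up the engineer's square and press it into the corner, its stock flat on the plate and its blade flat against the post's front face, pressed lightly but surely against both, and finish while gripping it there; leave the nut, step block and T-bolt alone.

Things in the scene. Friction and masses are not known exactly. Their poses are not given: they have to be found in the camera images.
- plate: dark steel base plate fixed to the bench, 230 x 110 mm, 12 mm thick; origin under its centre on the bench, x along its length towards the post, z up. Its top is 12 mm above the origin. Four low bolt heads in its corners (at x +-95, y +-40 mm) are only 4 mm high.
- post: square steel post, 40 x 40 mm, 80 mm tall above the plate, welded on the plate's far (+x) end. Same origin and axes as the plate; it fills x 70 to 110 mm, y -20 to 20 mm, z 12 to 92 mm. Its front face, at x = 70 mm, looks along the plate's -x.
- corner (a point): the inner corner: middle of the line where the post's front face meets the plate's top; axes as the plate (x into the post, z up). Both surfaces are rigid and do not give; steel on steel grips well here (friction 0.5 to 0.7), so a square pressed hard on the plate can stick before it reaches the post: slide it with little weight on the plate.
- pail: small open metal pail, 58 mm across at the foot, 64 mm at the rim, 70 mm high, about 0.18 kg, with a stiff upright handle arched over it; origin under its centre; x runs along the handle bar, z up. Stands on the plate in front of the post at the start.
- pail_handle (a point): middle of the pail's handle bar, 115 mm above the pail's foot; a straight level wooden grip 12 mm thick and 44 mm long along the pail's x; it does not swing.
- square: wide-base steel engineer's square standing on the bench, about 0.55 kg: a stock 130 mm long (x), 28 mm wide (y), 26 mm high, and a blade rising from its +x end, 28 mm (x) by 8 mm (y), up to 124 mm above the underside. Origin under the middle of the stock; z up. The blade's outer edge is flush with the stock's end at x = 65 mm; this end goes to the post.
- heel (a point): the square's outer corner: middle of the lower edge of its +x end, 65 mm from the square's origin along its x; axes as the square. With the square home it lies at the corner.
- nut: bystander: hexagon nut 36 x 41 x 29 mm, origin under its centre
- step_block: bystander: stepped packing block 30 x 67 x 55 mm, origin under its centre
- tee_bolt: bystander: T-slot bolt 36 x 157 x 30 mm lying along its y, origin under its centre
There are look-alikes about, which are no part of the job. There is more than one size of the square; the one meant has the size given above.

How it is judged (in metres and radians):
On the way, in this order (a step that is already met when the one before it is completed fails the run):
1. the pail is lifted clear of the plate (z of pail in the frame of plate above 0.025 m and contact force between pail and plate below 0.05 N and angle between pail's own z axis and vertical below 0.5 rad), for 0.1 s.
2. the pail stands upright on the bench beside the plate and is let go (height (world z) of pail below 0.005 m and angle between pail's own z axis and vertical below 0.08 rad and linear speed of pail below 0.03 m/s and horizontal distance between pail and plate below 0.35 m and contact force between the fingers and pail below 0.05 N and contact force between pail and plate below 0.05 N), for 0.2 s.
At the end, for the whole second after the job is handed in: Square gripped (>3 N), at rest, heel within 2.5 mm of the corner in x and z, 16 mm sideways, turned within 0.04 rad, tilted within 0.025 rad, pressing plate >1.5 N, post >1 N. Pail upright (0.08 rad) on the bench (5 mm), within 0.35 m of the plate centre, at rest, released (all of step 2 and x of heel in the frame of corner between -0.0025 and 0.0025 m and y of heel in the frame of corner between -0.016 and 0.016 m and z of heel in the frame of corner between -0.0025 and 0.0025 m and angle between the x axis of square and the x axis of plate, either way round below 0.04 rad and angle between the z axis of square and the z axis of plate, either way round below 0.025 rad and contact force between square and post above 1 N and contact force between square and plate above 1.5 N and contact force between the fingers and square above 3 N and linear speed of square below 0.01 m/s); the arm keeps its last pose, push and grip.
It fails at once if the pail is dropped or thrown: moving fast while not held (contact force between the fingers and pail below 0.02 N and linear speed of pail above 0.6 m/s).
It fails at once if the pail is tipped over (angle between pail's own z axis and vertical above 0.8 rad).
It fails at once if a bystander (nut, step block or T-bolt) is moved more than 20 mm (distance of any of nut, step_block, tee_bolt from where it was at the start of the episode above 0.02 m).
It also fails if it takes over 58 s, if anything falls off the work surface, if the arm or the gripper's body presses on something with over 40 N, if the wrist force passes 120 N, or if a joint passes its speed limit or range.

### The arm

A 6-joint arm with a two-finger parallel gripper is mounted at the origin on the work surface; the furniture and walls round the work are solid. World frame = base frame: x ahead of the robot, y to its left, z up, the work surface at z = 0. Lengths are in mm, angles in rad, forces in N, time in s.
With the tool pointing down it reaches from about 325 to 900 mm from the base axis. Payload 6.1 kg.
Tool frame: the origin (TCP) lies at the very end of the fingers, on their centre line; the grasp point (between the pads) lies 19 mm behind it; y points along the fingers, z is the direction in which the jaws open and shut, and the axes are right-handed (so a half turn about y gives the same grasp; the last joint's range is limited). The gripper opens to 85 mm and grips with 20 to 120 N. Pads are 22 mm wide; open, the fingers measure 114 mm over their backs; the gripper's body (76 mm by 85 mm) begins 54 mm behind the grasp point. The pads swing forward as they close: fully open they stand 13 mm farther back than shut.
Start: joints at [-1.472, 0.22, 1.526, -0, 1.395, -0.126], TCP at [139.313, -609.268, 231.3] pointing down, gripper open.
Joint ranges: [-2.98, 2.98], [-0.91, 2.08], [0.09, 2.57], [-1.24, 4.39], [0.2, 2.65], [-2.68, 2.68]. Speed limits (rad/s): [2.57, 2.57, 3.01, 3.14, 3.14, 3.14].

### API

Orientations are given as a unit quaternion [x, y, z, w].
In Python, from plant import readout, read_camera, close_job gives the robot as it stands. The module is installed in compiled form; this text tells all that it offers.
- The arm moves only by the tool step_arm, never from a script. Its argument "motion" is a list of rows, each a list of 7 numbers: the closure in counts, from 0 (fully open) to 255 (shut), then the shift along the tool's x, y, z in mm, then the turn, a rotation vector about the tool's x, y, z in rad. In form: [[fingers, tx, ty, tz, rx, ry, rz], ...]. A call has 1 to 8 rows; each row is the pose to reach, as a shift and turn from the pose commanded when the call began, along the tool's axes at that moment; what a row does not reach only later rows make up. A row lasts 1/10 s, in which the tool goes at most 50 mm and 8.59 degrees, less where a joint would pass 70% of its speed; a pose out of reach is approached as far as the arm can. A call with a gripper value outside its range is refused whole. The fingers move at their own pace and stop on an object; "force" is the grip in N (left out, the last holds). Time passes only in rows, so rows that repeat a pose let the fingers close. It gives the time, the measured TCP pose, the force and the opening at its end, in the units of the state.
- readout.observe(): the state, without advancing time (a new reading comes with each control period).
- read_camera(name): name is "side" or "top"; returns a dict with "color" (384x512x3 uint8, red, green, blue), "fx", "fy", "cx", "cy" (pixels), "pose" (4x4, takes a point from camera to world coordinates). Camera axes: x right, y down, z forward; pixel columns grow to the right and rows downward; lengths in mm; the calibration is good to about 2 mm. A picture is of the moment at which its call begins. There is no depth.
- close_job(): hands the job in, once; it reports no verdict.
The state is a dict: "clock": time; "qpos": joint angles; "joint_vel": joint speeds; "effort": joint torques, N m; "eef_pos": TCP position; "ee_rot": TCP orientation; "force": force on the tool from outside, world axes, zero at the start; "moment": the same for the moment, N m; "grip_width": opening from 0.0 (shut) to 1.0 (fully open).
Only numpy, scipy, OpenCV 4.12 (cv2) and the standard library are available. Lean on these libraries where they do the work, as an engineer would, in place of code of your own. Each camera call takes 0.05 s, during which the arm holds its last target.

## Working session

There is one attempt and no reset: what is moved stays moved. The work goes in short steps, Python scripts to look and compute and a tool call to move; the robot and the scene stay as the last step left them, time stands still between calls to the robot, and variables do not carry over. Pictures are saved under pics/ and viewed, and the job is handed in when it is done.

Besides the shell and the picture viewer there is one more tool, called after ">>>" as a command line: name --pt "numbers of a row" for each row, then --argument value for the rest. step_arm: Moves the arm, as the interface text tells. Its arguments: {"type":"object","properties":{"motion":{"type":"array"},"force":{"type":"number"}},"required":["motion"]}

```bash
mkdir -p pics; ls
python3 - <<'E'
from plant import readout, read_camera
import cv2, numpy as np
s=readout.observe(); print(s)
for n in("side","top"):
    c=read_camera(n); cv2.imwrite(f"pics/{n}0.png",c["color"][:,:,::-1]); print(n,c["fx"],c["fy"],c["cx"],c["cy"],np.array(c["pose"]).round(4).tolist())
E
```

```text
pics
{'clock': 0.0, 'qpos': array([-1.47209647e+00,  2.21243446e-01,  1.52759774e+00, -6.44624625e-06,
        1.39472041e+00, -1.26099198e-01]), 'joint_vel': array([ 6.59309069e-05, -1.27045073e-03, -3.06310524e-04, -8.47876200e-04,
        9.08291340e-04,  1.09134914e-03]), 'effort': array([-3.97780459e-04, -4.96892381e+01, -3.89399457e+01, -2.42164369e-04,
        1.09063482e-02, -2.21304788e-05]), 'eef_pos': array([ 139.2534762 , -608.66712871,  230.19560441]), 'ee_rot': array([-0.07930429,  0.70334052, -0.70194833,  0.07931888]), 'force': array([-0.60918191,  0.45908366,  0.0181202 ]), 'moment': array([-0.01204057,  0.06460265,  0.04337061]), 'grip_width': 1.0024073129593563}
side 453.82764491435904 453.82764491435904 254.35475689798085 191.95434561986463 [[-0.9209, -0.2523, 0.297, 117.83], [-0.3897, 0.595, -0.7029, 779.7058], [0.0006, -0.7631, -0.6463, 955.6542], [0.0, 0.0, 0.0, 1.0]]
top 350.3910489609788 350.3910489609788 250.60758809466756 191.66190056463358 [[-0.0146, -0.9899, 0.1412, 338.3291], [-0.9999, 0.0156, 0.0063, -131.4988], [-0.0085, -0.1411, -0.99, 1193.428], [0.0, 0.0, 0.0, 1.0]]
```

View pics/side0.png

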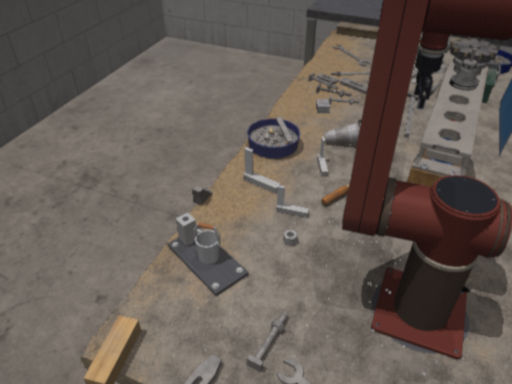

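View pics/top0.png

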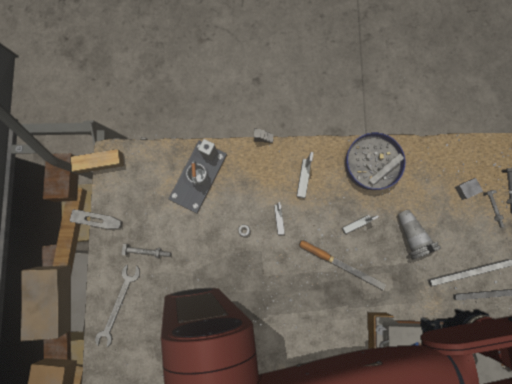

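```bash
cat > h.py <<'E'
import numpy as np, cv2
from plant import readout, read_camera
def ray(c,u,v):
    P=np.array(c["pose"]);d=P[:3,:3]@np.array([(u-c["cx"])/c["fx"],(v-c["cy"])/c["fy"],1.]);return P[:3,3],d
def on(c,u,v,z):
    o,d=ray(c,u,v);return (o+d*(z-o[2])/d[2])[:2].round(1)
def proj(c,p):
    P=np.array(c["pose"]);q=P[:3,:3].T@(np.array(p,float)-P[:3,3]);return np.array([c["fx"]*q[0]/q[2]+c["cx"],c["fy"]*q[1]/q[2]+c["cy"]]).round(1)
def crop(c,u0,v0,u1,v1,s,name):
    im=c["color"][v0:v1,u0:u1,::-1];im=cv2.resize(im,None,fx=s,fy=s,interpolation=cv2.INTER_CUBIC);cv2.imwrite("pics/"+name,im)
def tri(ca,a,cb,b):
    o1,d1=ray(ca,*a);o2,d2=ray(cb,*b);A=np.stack([d1,-d2],1);t=np.linalg.lstsq(A,o2-o1,rcond=None)[0]
    p,q=o1+d1*t[0],o2+d2*t[1];return ((p+q)/2).round(1),np.linalg.norm(p-q).round(1)
E
python3 - <<'E'
from h import *
c=read_camera("top"); s=read_camera("side")
crop(c,160,130,240,220,6,"t_plate.png");crop(c,260,140,390,245,6,"t_sq.png")
crop(s,160,205,260,300,6,"s_plate.png");crop(s,230,130,340,225,7,"s_sq.png")
E
```

```text
(no output)
```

View pics/t_plate.png

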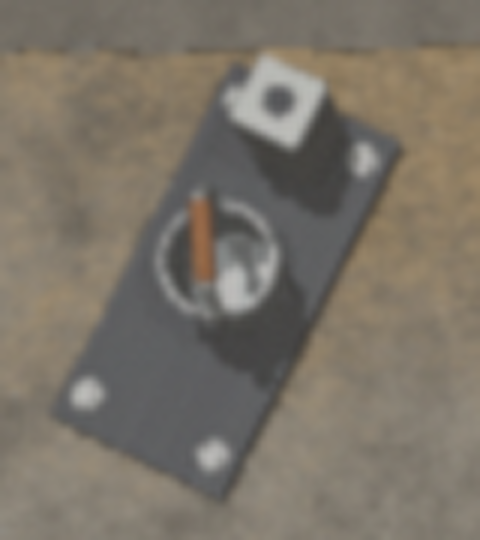

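View pics/t_sq.png

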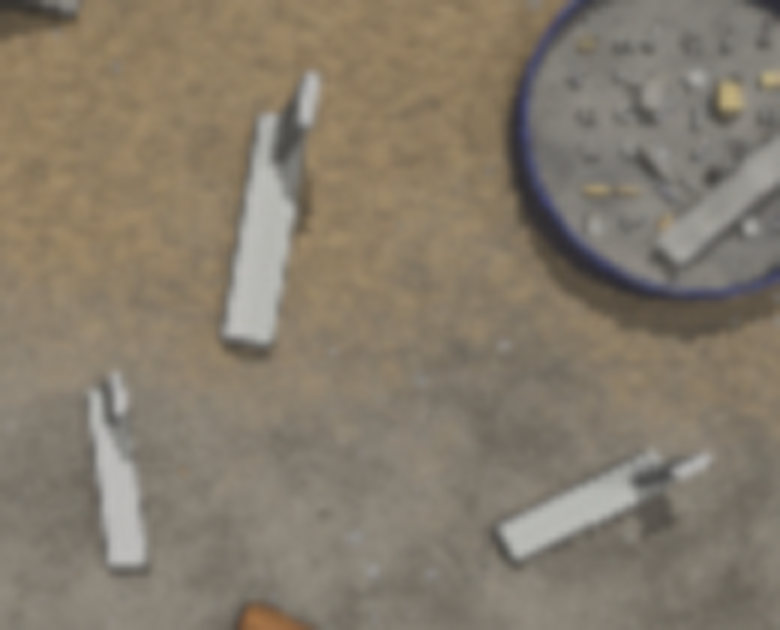

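View pics/s_plate.png

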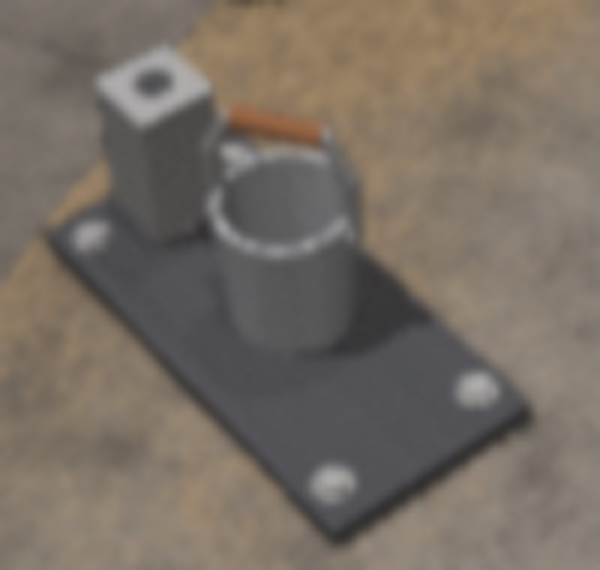

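View pics/s_sq.png

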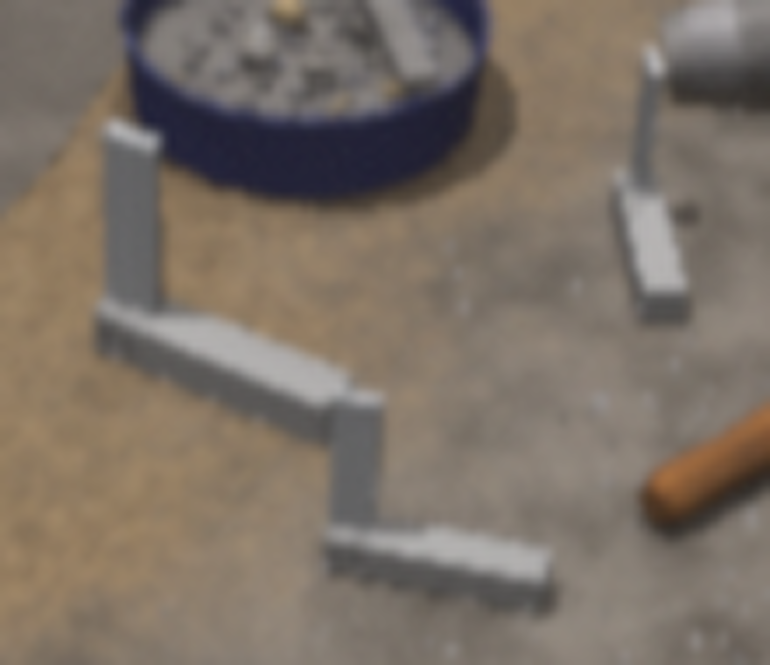

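Run:
```python
from h import *
c=read_camera("top"); s=read_camera("side")
def T(U,V,u0=160,v0=130,k=6): return ((U+.5)/k-.5+u0,(V+.5)/k-.5+v0)
P=lambda U,V,z:on(c,*T(U,V),z)
b=[P(87,393,15),P(213,455,15),P(364,160,15),P(235,100,15)]
print("bolts",b, np.mean(b,0))
print("platecorners",[P(*q,12) for q in [(50,412),(222,503),(402,147)]])
print("post",P(280,103,92),[P(*q,92) for q in[(268,57),(328,88),(292,152)]])
print("handle",P(201,200,130),P(207,282,130),P(204,241,130),"rim",P(217,257,82))
TS=lambda U,V:T(U,V,160,205)
S=lambda U,V,z:on(s,*TS(U,V),z)
print("side bolts",S(332,485,15),S(477,390,15),S(90,235,15))
print("side post",S(155,85,92),"handle",S(278,124,127))
print("tri handle",tri(c,T(204,241),s,TS(278,124)),"post",tri(c,T(280,103),s,TS(155,85)))
Q=lambda U,V,z:on(c,*T(U,V,260,140),z)
for n,q in dict(A=[(222,335),(270,345),(263,112)],B=[(108,565),(146,565),(92,390)],C=[(497,530),(518,560),(655,452)]).items():
    w=[Q(*x,26) for x in q]; print(n,w,np.linalg.norm(w[1]-w[0]),np.linalg.norm(w[2]-w[0]))
print("A blade top",Q(310,78,124),[Q(*x,124) for x in[(303,72),(319,74)]])
R=lambda U,V:T(U,V,230,130,7)
print("A blade side",on(s,*R(132,135),124),tri(c,T(309,85,260,140),s,R(132,135)))
print("A side stock",[on(s,*R(*x),26) for x in[(100,305),(332,405),(350,378)]])
```

```text
bolts [array([498.8, 136.3]), array([462.4,  64.5]), array([631.4, -21.1]), array([668.2,  53.4])] [565.2    58.275]
platecorners [array([488.6, 157.8]), array([435.4,  59.8]), array([639.5, -42.7])]
post [644.6  17. ] [array([670.3,  23.6]), array([652.5,  -8.9]), array([617.3,  10.5])]
handle [583.   52.7] [539.8  49.2] [561.3  50.9] rim [562.5  52.1]
side bolts [498.4 139.9] [462.8  67.7] [669.4  53.2]
side post [645.   19.5] handle [562.4  51. ]
tri handle (array([562. ,  51.4, 127.5]), np.float64(0.3)) post (array([645.8,  17.5,  89.7]), np.float64(1.1))
A [array([ 489.7, -278.2]), array([ 483.6, -304.8]), array([ 617. , -305.6])] 27.29047452867027 130.21539847498838
B [array([ 362.9, -211.2]), array([ 362.5, -232.1]), array([ 459.9, -204.7])] 20.903827400741715 97.21753956977105
C [array([ 378.9, -426.1]), array([ 362.3, -436.8]), array([ 420.5, -515.6])] 19.749683541768427 98.69554194592581
A blade top [ 611.3 -316.1] [array([ 614.6, -312.6]), array([ 613.4, -320.9])]
A blade side [ 600.5 -313.5] (array([ 605.1, -316.6,  121.6]), np.float64(6.2))
A side stock [array([ 615.1, -307.1]), array([ 487. , -280.4]), array([ 486.3, -302. ])]
```

```bash
cat >> h.py <<'E'
from scipy.spatial.transform import Rotation as Ro
def st(): 
    o=readout.observe(); R=Ro.from_quat(o["ee_rot"]).as_matrix(); return o,np.array(o["eef_pos"]),R
def Rt(deg):
    a=np.radians(deg); y=np.array([0,0,-1.]); z=np.array([np.cos(a),np.sin(a),0]); return np.stack([np.cross(y,z),y,z],1)
def goto(p,deg):
    o,p0,R=st()
    for d in(deg,deg+180):
        M=R.T@Rt(d); print(d%360,"shift",(R.T@(np.array(p)-p0)).round(1),"rv",Ro.from_matrix(M).as_rotvec().round(4))
def show():
    o,p,R=st(); print("t",round(o["clock"],2),"p",p.round(1),"jawyaw",np.degrees(np.arctan2(R[1,2],R[0,2])).round(2),"down",R[:,1].round(4),"F",o["force"].round(2),"M",o["moment"].round(2),"g",round(o["grip_width"],3),"q",o["qpos"].round(2))
E
python3 - <<'E'
from h import *
show(); goto([562,51.3,230],94.6)
c=read_camera("top"); print(proj(c,[520,215,0]),proj(c,[520,215,70]),on(c,147,250,15),on(c,95,218,10))
E
```

```text
t 0.3 p [ 139.3 -609.1  230.9] jawyaw -77.12 down [-1.e-04  7.e-04 -1.e+00] F [ 0.39 -0.1  -0.18] M [-0.01 -0.   -0.04] g 0.999 q [-1.47  0.22  1.53 -0.    1.39 -0.13]
94.6 shift [-559.3    1.3 -549.6] rv [-0.0000e+00 -2.9971e+00 -1.0000e-03]
274.6 shift [-559.3    1.3 -549.6] rv [ 0.0007  0.1445 -0.    ]
[152.4 189.9] [146.2 186.8] [315.8 223.5] [425.3 404.6]
```

>>> step_arm --pt "0 -559 1 -550 0 0.1445 0" --pt "0 -559 1 -550 0 0.1445 0" --pt "0 -559 1 -550 0 0.1445 0" --pt "0 -559 1 -550 0 0.1445 0" --pt "0 -559 1 -550 0 0.1445 0" --pt "0 -559 1 -550 0 0.1445 0" --pt "0 -559 1 -550 0 0.1445 0" --pt "0 -559 1 -550 0 0.1445 0" --force 30

```text
clock: 1.15
eef_pos: [355.5, -270.5, 231.1]
ee_rot: [0.028, -0.706, 0.707, -0.029]
force: [0.4, -0.9, 0.1]
grip_width: 1.0
```

```bash
python3 -c "
from h import *
show(); goto([562,51.3,230],-85.4)"
```

```text
t 1.15 p [ 355.5 -270.5  231.1] jawyaw -85.43 down [ 9.e-04 -7.e-04 -1.e+00] F [ 0.44 -0.89  0.07] M [0.04 0.01 0.01] g 1.0 q [-0.83 -0.22  1.97  0.    1.39  0.66]
274.6 shift [-231.5    1.1 -304.3] rv [-0.0008 -0.0005 -0.0008]
94.6 shift [-231.5    1.1 -304.3] rv [ 1.3000e-03  3.1411e+00 -1.3000e-03]
```

>>> step_arm --pt "0 -230 1 -303 0 0 0" --pt "0 -230 1 -303 0 0 0" --pt "0 -230 1 -303 0 0 0" --pt "0 -230 1 -303 0 0 0" --pt "0 -230 1 -303 0 0 0" --pt "0 -230 1 -303 0 0 0" --pt "0 -230 1 -303 0 0 0" --pt "0 -230 1 -303 0 0 0"

```text
clock: 1.95
eef_pos: [560.9, 51.5, 229.9]
ee_rot: [-0.029, 0.707, -0.706, 0.029]
force: [-0.7, -0.9, -0.4]
grip_width: 1.001
```

```bash
python3 -c "
from h import *
show(); goto([562,51.3,108],-85.4)
s=read_camera('side');crop(s,140,150,290,300,4,'s1.png')"
```

```text
t 1.95 p [560.9  51.5 229.9] jawyaw -85.27 down [ 8.e-04  7.e-04 -1.e+00] F [-0.71 -0.91 -0.4 ] M [ 0.01  0.06 -0.03] g 1.001 q [-0.05  0.07  1.69  0.    1.37  1.44]
274.6 shift [ -1.  121.9   0.4] rv [ 0.0006  0.0023 -0.0008]
94.6 shift [ -1.  121.9   0.4] rv [-1.3000e-03 -3.1393e+00 -1.0000e-03]
```

View pics/s1.png

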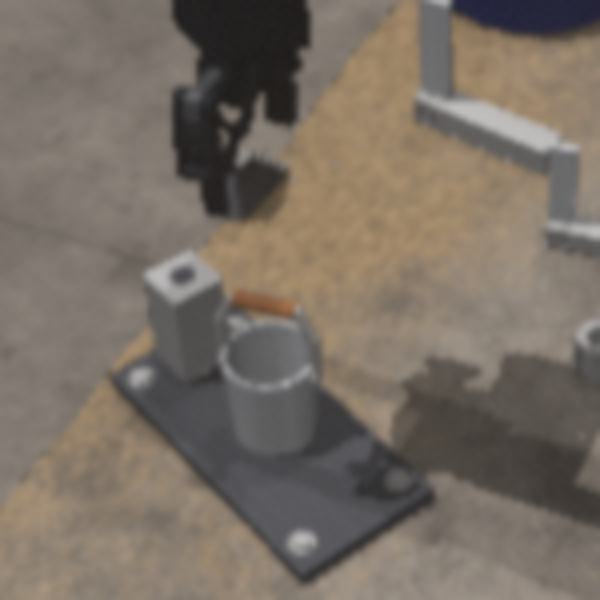

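>>> step_arm --pt "0 -1 50 0 0 0 0" --pt "0 -1 90 0 0 0 0" --pt "0 -1 122 0 0 0 0" --pt "0 -1 122 0 0 0 0" --pt "255 -1 122 0 0 0 0" --pt "255 -1 122 0 0 0 0" --pt "255 -1 122 0 0 0 0" --pt "255 -1 122 0 0 0 0" --force 40

```text
clock: 2.8
eef_pos: [562.0, 48.2, 109.8]
ee_rot: [0.027, -0.706, 0.707, -0.03]
force: [-1.0, -0.7, 0.6]
grip_width: 0.325
```

```bash
python3 -c "
from h import *
show()
s=read_camera('side');crop(s,140,150,290,300,4,'s2.png')"
```

```text
t 2.8 p [562.   48.2 109.8] jawyaw -85.4 down [ 3.3e-03 -2.0e-04 -1.0e+00] F [-1.   -0.65  0.62] M [ 0.05  0.   -0.04] g 0.325 q [-0.05  0.19  1.8   0.    1.15  1.44]
```

View pics/s2.png

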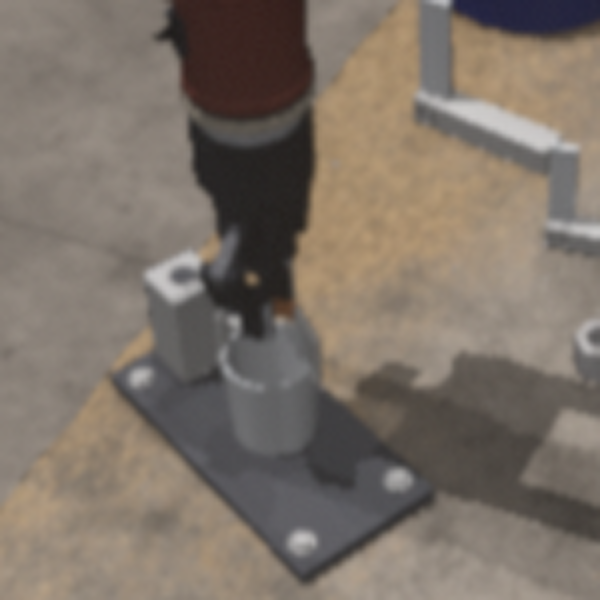

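>>> step_arm --pt "255 0 0 0 0 0 0" --pt "255 0 0 0 0 0 0" --pt "255 0 0 0 0 0 0" --pt "255 0 0 0 0 0 0"

```text
clock: 3.25
eef_pos: [561.6, 48.5, 108.9]
ee_rot: [-0.028, 0.707, -0.707, 0.029]
force: [-0.2, 0.9, 5.6]
grip_width: 0.121
```

```bash
python3 -c "
from h import *
show()"
```

```text
t 3.25 p [561.6  48.5 108.9] jawyaw -85.4 down [ 2.1e-03  2.0e-04 -1.0e+00] F [-0.17  0.94  5.63] M [ 0.14 -0.04  0.01] g 0.121 q [-0.05  0.19  1.8   0.    1.15  1.44]
```

>>> step_arm --pt "255 0 -20 0 0 0 0" --pt "255 0 -50 0 0 0 0" --pt "255 0 -80 0 0 0 0" --pt "255 0 -80 0 0 0 0" --pt "255 0 -80 0 0 0 0"

```text
clock: 3.75
eef_pos: [560.7, 48.3, 187.7]
ee_rot: [0.028, -0.706, 0.707, -0.029]
force: [-0.1, 0.4, -2.0]
grip_width: 0.122
```

```bash
python3 -c "
from h import *
show();goto([520,215,189],-85.4)
s=read_camera('side');crop(s,140,150,290,300,4,'s3.png')"
```

```text
t 3.75 p [560.7  48.3 187.7] jawyaw -85.4 down [ 5.e-04 -1.e-04 -1.e+00] F [-0.12  0.36 -1.96] M [-0.01 -0.06 -0.03] g 0.122 q [-0.05  0.11  1.74 -0.    1.3   1.44]
274.6 shift [  27.2   -1.3 -169.5] rv [-0.0002  0.     -0.0005]
94.6 shift [  27.2   -1.3 -169.5] rv [-7.0000e-04 -3.1416e+00  3.0000e-04]
```

View pics/s3.png

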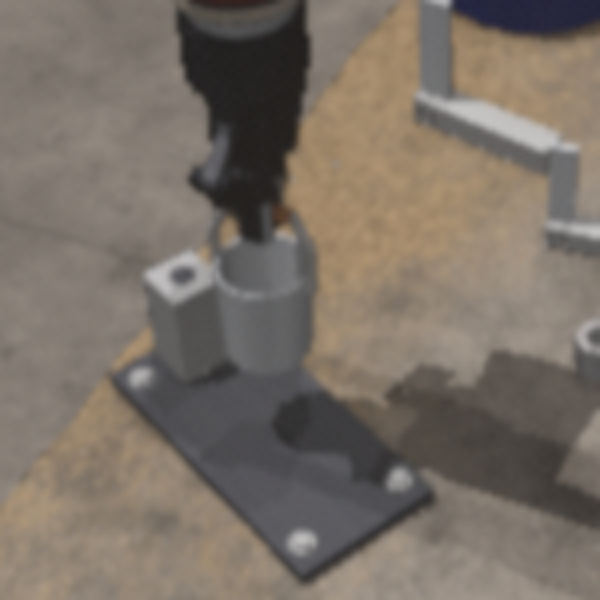

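The pail is lifted clear and upright (its foot at about crop (265,365)), Fz ≈ −2 N, its weight. Now across to its place.

>>> step_arm --pt "255 6 0 -30 0 0 0" --pt "255 13 0 -75 0 0 0" --pt "255 20 0 -120 0 0 0" --pt "255 25 0 -155 0 0 0" --pt "255 27 10 -170 0 0 0" --pt "255 27 40 -170 0 0 0" --pt "255 27 70 -170 0 0 0" --pt "255 27 80 -170 0 0 0"

```text
clock: 4.6
eef_pos: [516.3, 214.2, 102.1]
ee_rot: [0.032, -0.706, 0.707, -0.025]
force: [-0.4, -0.4, -2.3]
grip_width: 0.126
```

```bash
python3 -c "
from h import *
show()"
```

```text
t 4.6 p [516.3 214.2 102.1] jawyaw -85.39 down [-0.0089 -0.0028 -1.    ] F [-0.44 -0.36 -2.33] M [-0.03  0.09 -0.02] g 0.126 q [ 0.25  0.2   1.81 -0.    1.14  1.74]
```

>>> step_arm --pt "255 0 0 0 0 0 0" --pt "255 0 5 0 0 0 0" --pt "255 0 8 0 0 0 0" --pt "255 0 8 0 0 0 0"

```text
clock: 5.0
eef_pos: [520.7, 215.5, 100.4]
ee_rot: [-0.028, 0.707, -0.706, 0.029]
force: [-0.8, 0.0, -1.9]
grip_width: 0.122
```

```bash
python3 -c "
from h import *
show()"
```

```text
t 5.0 p [520.7 215.5 100.4] jawyaw -85.42 down [ 1.2e-03  3.0e-04 -1.0e+00] F [-0.8   0.02 -1.91] M [ 0.   -0.04  0.02] g 0.122 q [ 0.25  0.21  1.8  -0.    1.13  1.74]
```

>>> step_arm --pt "255 0 1 0 0 0 0" --pt "255 0 2 0 0 0 0" --pt "255 0 3 0 0 0 0" --pt "255 0 3 0 0 0 0"

```text
clock: 5.4
eef_pos: [520.4, 215.8, 97.1]
ee_rot: [-0.028, 0.707, -0.706, 0.029]
force: [-1.3, -0.5, 0.0]
grip_width: 0.124
```

```bash
python3 -c "
from h import *
show()"
```

```text
t 5.4 p [520.4 215.8  97.1] jawyaw -85.4 down [ 6.e-04  3.e-04 -1.e+00] F [-1.29 -0.54  0.05] M [ 0.07 -0.06  0.  ] g 0.124 q [0.25 0.21 1.81 0.   1.13 1.74]
```

>>> step_arm --pt "255 0 0.5 0 0 0 0" --pt "180 0 0.5 0 0 0 0" --pt "120 0 0.5 0 0 0 0" --pt "60 0 0.5 0 0 0 0" --pt "0 0 0.5 0 0 0 0" --pt "0 0 0.5 0 0 0 0"

```text
clock: 6.0
eef_pos: [520.1, 215.6, 96.2]
ee_rot: [0.028, -0.707, 0.707, -0.028]
force: [-0.2, -0.2, 0.2]
grip_width: 0.955
```

```bash
python3 -c "
from h import *
show()
s=read_camera('side');crop(s,100,150,250,300,4,'s4.png')"
```

```text
t 6.0 p [520.1 215.6  96.2] jawyaw -85.4 down [-2.e-04 -0.e+00 -1.e+00] F [-0.23 -0.22  0.17] M [-0.03  0.   -0.03] g 0.955 q [0.25 0.21 1.81 0.   1.13 1.74]
```

View pics/s4.png

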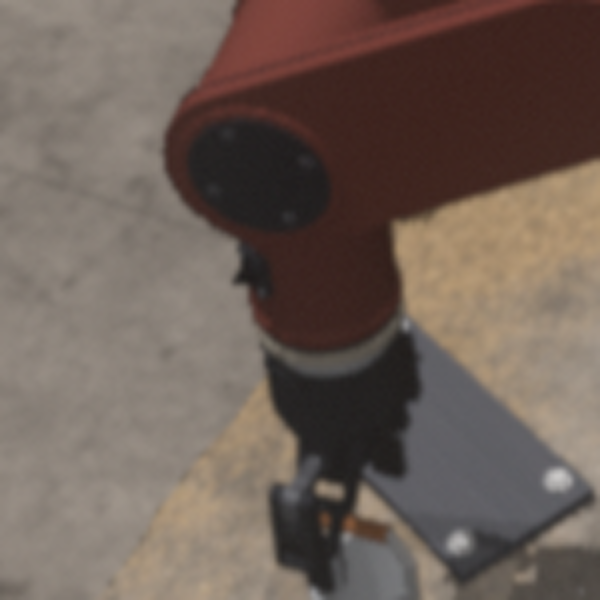

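>>> step_arm --pt "0 0 -20 0 0 0 0" --pt "0 0 -60 0 0 0 0" --pt "0 0 -110 0 0 0 0" --pt "0 0 -140 0 0 0 0" --pt "0 0 -140 0 0 0 0"

```text
clock: 6.55
eef_pos: [523.3, 216.5, 242.9]
ee_rot: [-0.025, 0.707, -0.706, 0.032]
force: [0.6, 0.7, -0.2]
grip_width: 1.002
```

```bash
python3 -c "
from h import *
show()
# grasp point at square x=-12
a=np.radians(-12);print(550.2-12*np.cos(a),-305.4-12*np.sin(a))
goto([538.5,-302.9,235],-102)
s=read_camera('side');crop(s,100,180,250,340,4,'s5.png')"
```

```text
t 6.55 p [523.3 216.5 242.9] jawyaw -85.39 down [ 0.0105  0.0027 -0.9999] F [ 0.6   0.71 -0.2 ] M [ 0.05  0.   -0.02] g 1.002 q [ 0.25  0.06  1.68 -0.    1.39  1.74]
538.4622287911943 -302.9050597101869
258 shift [ 26.6   6.6 518.9] rv [ 0.0034  0.2898 -0.0103]
78 shift [ 26.6   6.6 518.9] rv [-0.0148 -2.8517 -0.0048]
```

View pics/s5.png

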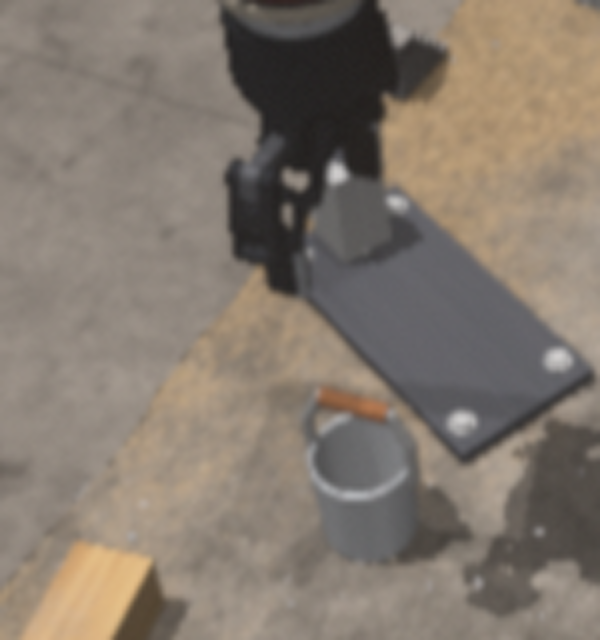

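>>> step_arm --pt "0 27 0 519 0 0.29 0" --pt "0 27 0 519 0 0.29 0" --pt "0 27 0 519 0 0.29 0" --pt "0 27 0 519 0 0.29 0" --pt "0 27 0 519 0 0.29 0" --pt "0 27 0 519 0 0.29 0" --pt "0 27 0 519 0 0.29 0" --pt "0 27 0 519 0 0.29 0"

```text
clock: 7.4
eef_pos: [530.3, -185.8, 234.4]
ee_rot: [0.073, 0.704, -0.703, -0.075]
force: [0.6, -0.2, 0.1]
grip_width: 1.0
```

```bash
python3 -c "
from h import *
show()
goto([538.5,-302.9,235],-102)
s=read_camera('side');t=read_camera('top');crop(s,160,205,260,300,6,'s6.png');crop(t,160,130,240,220,6,'t6.png')"
```

```text
t 7.4 p [ 530.3 -185.8  234.4] jawyaw -102.02 down [-0.0024  0.0014 -1.    ] F [ 0.6  -0.16  0.06] M [-0.   -0.03  0.  ] g 1.0 q [-0.48  0.07  1.69  0.    1.39  1.3 ]
258 shift [-32.4  -0.8 112.8] rv [ 0.0008 -0.0004  0.0026]
78 shift [-32.4  -0.8 112.8] rv [-4.1000e-03  3.1412e+00  1.3000e-03]
```

View pics/t6.png

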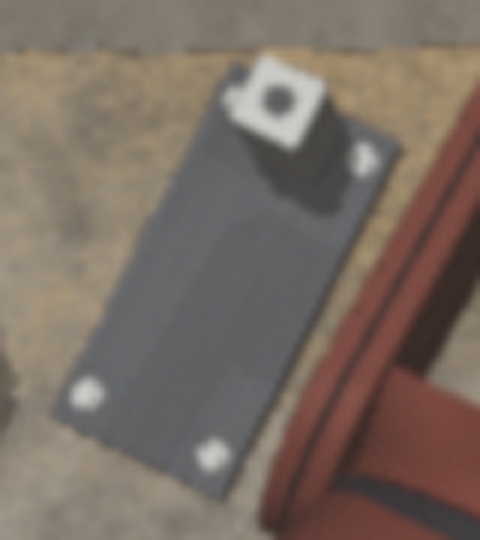

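View pics/s6.png

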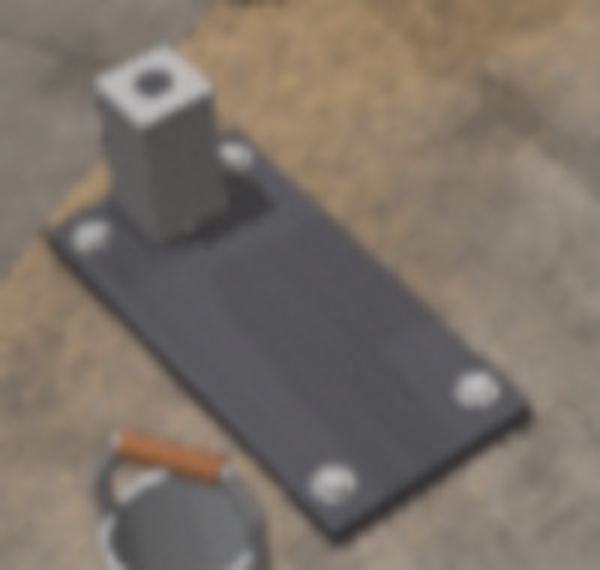

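>>> step_arm --pt "0 -32 0 113 0 0 0" --pt "0 -32 0 113 0 0 0" --pt "0 -32 0 113 0 0 0" --pt "0 -32 0 113 0 0 0" --pt "0 -32 0 113 0 0 0"

```text
clock: 8.0
eef_pos: [538.8, -300.1, 234.8]
ee_rot: [0.073, 0.704, -0.702, -0.075]
force: [-0.1, 0.5, -0.2]
grip_width: 0.999
```

```bash
python3 -c "
from h import *
show()
goto([538.5,-302.9,60],-102)
s=read_camera('side');t=read_camera('top')
cv2.imwrite('pics/dbg.png',s['color'][:,:,::-1])
for n,c,pts in (('top',t,[(87,393),(213,455),(364,160),(235,100)]),('side',s,[(332,485),(477,390),(235,155),(90,235)])):
    W=[]
    for U,V in pts:
        u=(U+.5)/6-.5+160; v=(V+.5)/6-.5+(130 if n=='top' else 205)
        g=c['color'].astype(float).mean(2); uu,vv=int(round(u)),int(round(v))
        w=g[vv-4:vv+5,uu-4:uu+5]; m=np.clip(w-120,0,None); yy,xx=np.mgrid[vv-4:vv+5,uu-4:uu+5]
        W.append(on(c,(m*xx).sum()/m.sum(),(m*yy).sum()/m.sum(),15)); 
    W=np.array(W); d=(W[2]+W[3]-W[0]-W[1])/2; e=W[0]+W[3]-W[1]-W[2]
    print(n,W.tolist(),W.mean(0),np.linalg.norm(d),np.degrees(np.arctan2(d[1],d[0])),np.degrees(np.arctan2(e[1],e[0]))-90)
crop(s,230,100,340,225,6,'s7.png')
"
```

```text
t 8.0 p [ 538.8 -300.1  234.8] jawyaw -102.03 down [-0.0019  0.0024 -1.    ] F [-0.06  0.5  -0.25] M [-0.05 -0.01  0.01] g 0.999 q [-0.64  0.2   1.54  0.    1.4   1.14]
258 shift [ -0.7 174.8   3.1] rv [ 0.0019 -0.0005  0.0024]
78 shift [ -0.7 174.8   3.1] rv [-3.7000e-03  3.1411e+00  3.0000e-03]
top [[498.9, 137.0], [462.6, 65.0], [631.9, -21.6], [667.4, 46.0]] [565.2  56.6] 190.82098941154246 -27.733368553395053 -27.217966269837987
side [[499.3, 138.2], [463.6, 66.9], [631.6, -25.0], [670.1, 53.0]] [566.15   58.275] 191.14775044451872 -27.597295868643716 -26.42673008967717
```

View pics/s7.png

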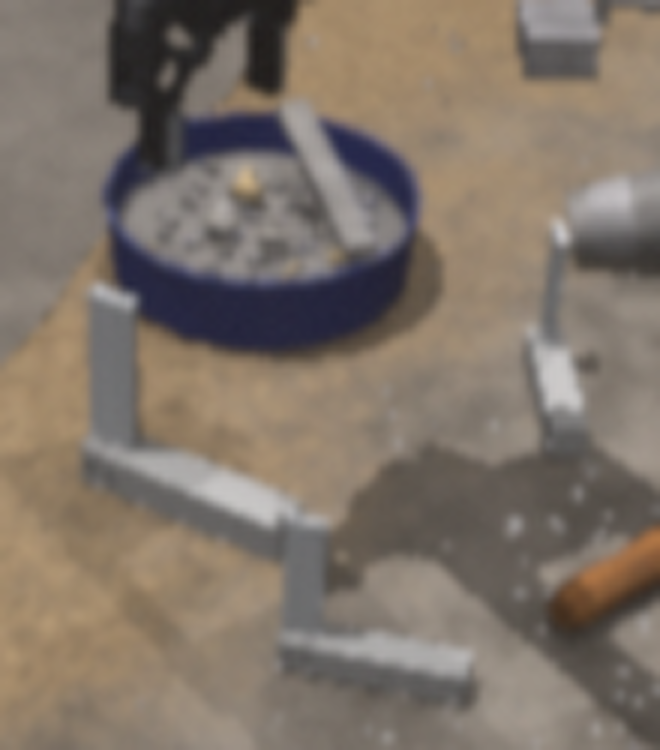

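>>> step_arm --pt "0 -1 50 2 0 0 0" --pt "0 -1 100 2 0 0 0" --pt "0 -1 150 2 0 0 0" --pt "0 -1 180 2 0 0 0" --pt "0 -1 180 2 0 0 0" --pt "0 -1 180 2 0 0 0"

```text
clock: 8.7
eef_pos: [540.2, -302.5, 56.9]
ee_rot: [0.073, 0.703, -0.703, -0.074]
force: [0.6, -0.2, 0.1]
grip_width: 0.998
```

```bash
python3 -c "
from h import *
show()
goto([538.5,-302.9,3],-102)
s=read_camera('side');t=read_camera('top')
crop(s,220,90,320,205,6,'s8.png');crop(t,260,130,350,230,6,'t8.png')
"
```

```text
t 8.7 p [ 540.2 -302.5   56.9] jawyaw -101.93 down [-2.e-04  4.e-04 -1.e+00] F [ 0.59 -0.24  0.06] M [0.   0.03 0.06] g 0.998 q [-0.64  0.38  1.67  0.    1.09  1.14]
258 shift [ 1.6 53.9  0.8] rv [0.0003 0.0012 0.0003]
78 shift [ 1.6 53.9  0.8] rv [ 5.0000e-04 -3.1404e+00 -5.0000e-04]
```

View pics/s8.png

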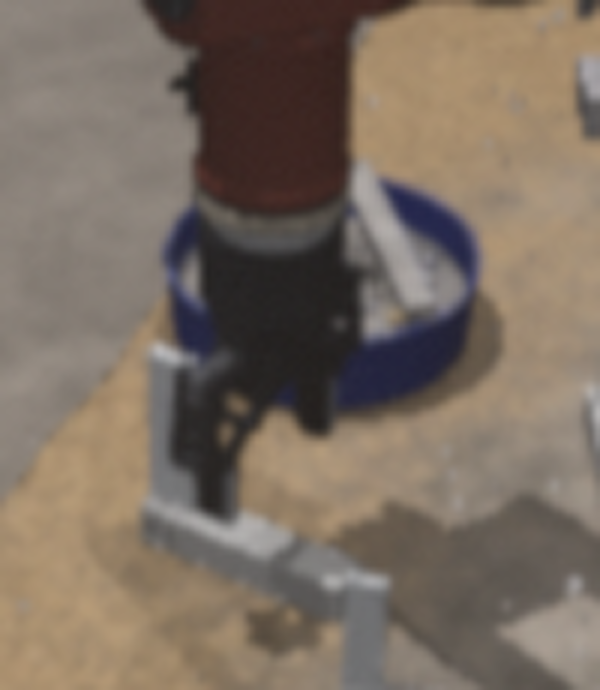

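View pics/t8.png

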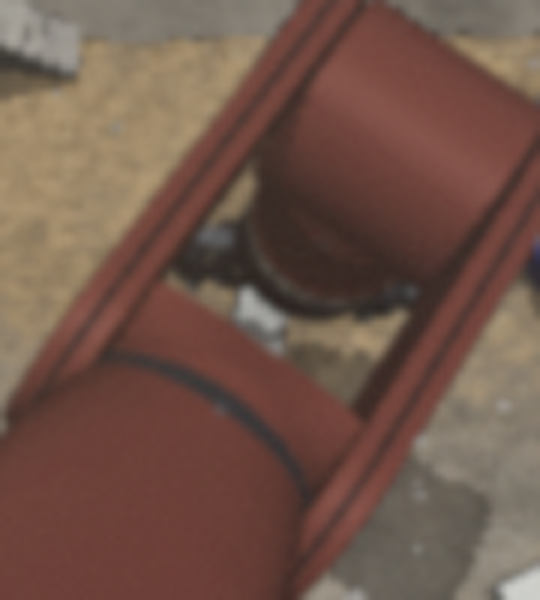

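>>> step_arm --pt "0 2 25 1 0 0 0" --pt "0 2 45 1 0 0 0" --pt "0 2 53 1 0 0 0" --pt "0 2 53 1 0 0 0" --pt "0 2 53 1 0 0 0"

```text
clock: 9.3
eef_pos: [538.9, -304.9, 5.2]
ee_rot: [-0.075, -0.703, 0.704, 0.073]
force: [-0.4, -0.9, -0.1]
grip_width: 0.999
```

```bash
python3 -c "
from h import *
show()
s=read_camera('side')
crop(s,220,90,320,205,6,'s9.png')
"
```

```text
t 9.3 p [ 538.9 -304.9    5.2] jawyaw -102.01 down [ 0.0023 -0.0017 -1.    ] F [-0.38 -0.9  -0.11] M [-0.03  0.01  0.05] g 0.999 q [-0.64  0.46  1.69  0.    0.99  1.14]
```

View pics/s9.png

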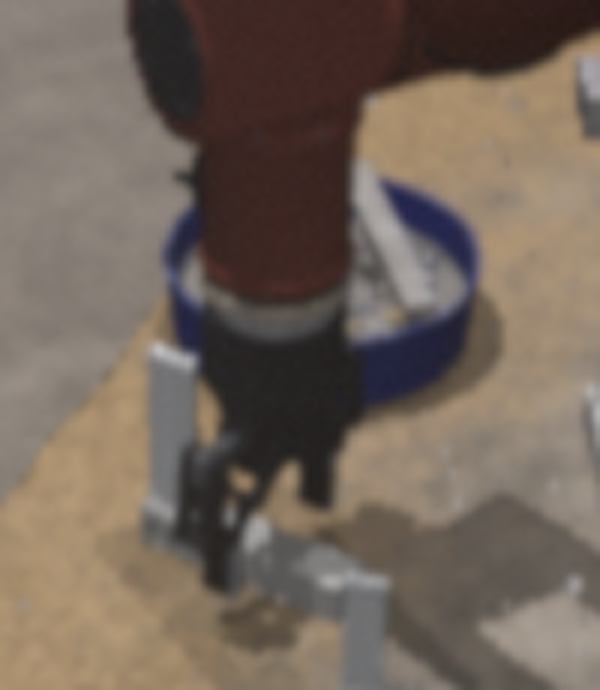

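>>> step_arm --pt "0 0 2 0 0 0 0" --pt "120 0 2 0 0 0 0" --pt "255 0 2 0 0 0 0" --pt "255 0 2 0 0 0 0" --pt "255 0 2 0 0 0 0" --pt "255 0 2 0 0 0 0" --pt "255 0 2 0 0 0 0" --pt "255 0 2 0 0 0 0" --force 80

```text
clock: 10.15
eef_pos: [538.0, -304.1, 1.7]
ee_rot: [0.074, 0.703, -0.703, -0.074]
force: [0.9, 2.9, 5.2]
grip_width: 0.311
```

```bash
python3 -c "
from h import *
show()
"
```

```text
t 10.15 p [ 538.  -304.1    1.7] jawyaw -102.01 down [ 6.e-04 -0.e+00 -1.e+00] F [0.89 2.94 5.16] M [ 0.47 -0.03  0.08] g 0.311 q [-0.64  0.46  1.69  0.    0.99  1.14]
```

>>> step_arm --pt "255 0 -10 0 0 0 0" --pt "255 0 -40 0 0 0 0" --pt "255 0 -80 0 0 0 0" --pt "255 0 -115 0 0 0 0" --pt "255 0 -130 0 0 0 0" --pt "255 0 -130 0 0 0 0" --pt "255 0 -130 0 0 0 0"

```text
clock: 10.85
eef_pos: [536.4, -303.4, 129.1]
ee_rot: [0.073, 0.704, -0.703, -0.075]
force: [-0.5, 0.5, -7.3]
grip_width: 0.313
```

```bash
python3 -c "
from h import *
show()
goto([546.3,69,130],-116.7)
s=read_camera('side')
crop(s,200,50,320,205,5,'s10.png')
"
```

```text
t 10.85 p [ 536.4 -303.4  129.1] jawyaw -102.02 down [-0.0027  0.0018 -1.    ] F [-0.52  0.49 -7.29] M [0.07 0.15 0.04] g 0.313 q [-0.64  0.29  1.64 -0.    1.21  1.14]
243.3 shift [ 6.780e+01 -2.000e-01 -3.663e+02] rv [0.0008 0.2562 0.0032]
63.3 shift [ 6.780e+01 -2.000e-01 -3.663e+02] rv [ 4.6000e-03 -2.8854e+00 -1.2000e-03]
```

View pics/s10.png

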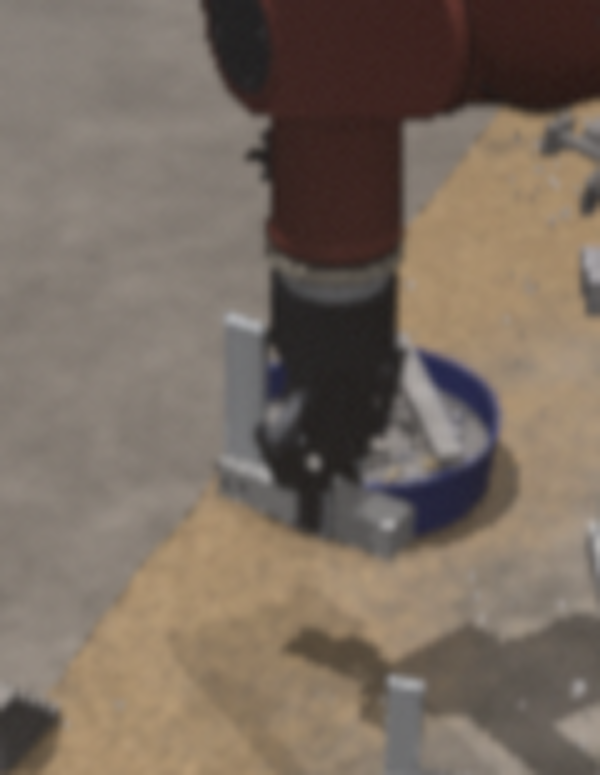

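>>> step_arm --pt "255 5 0 -25 0 0.02 0" --pt "255 12 0 -65 0 0.05 0" --pt "255 21 0 -110 0 0.08 0" --pt "255 29 0 -155 0 0.11 0" --pt "255 37 0 -200 0 0.14 0" --pt "255 46 0 -245 0 0.17 0" --pt "255 54 0 -290 0 0.2 0" --pt "255 61 0 -330 0 0.23 0"

```text
clock: 11.7
eef_pos: [544.4, 33.7, 128.4]
ee_rot: [-0.153, -0.69, 0.69, 0.156]
force: [1.6, -0.3, -7.4]
grip_width: 0.312
```

>>> step_arm --pt "255 5 0 -22 0 0.015 0" --pt "255 8 0 -35 0 0.027 0" --pt "255 8 0 -35 0 0.027 0" --pt "255 8 0 -35 0 0.027 0"

```text
clock: 12.1
eef_pos: [552.8, 66.4, 129.1]
ee_rot: [-0.162, -0.688, 0.688, 0.164]
force: [0.2, -1.2, -6.6]
grip_width: 0.313
```

```bash
python3 -c "
from h import *
show()
goto([546.3,69,40],-116.7)
s=read_camera('side')
crop(s,150,150,270,300,5,'s11.png')
"
```

```text
t 12.1 p [552.8  66.4 129.1] jawyaw -116.68 down [-4.e-03 -3.e-04 -1.e+00] F [ 0.23 -1.23 -6.64] M [ 0.03  0.14 -0.04] g 0.313 q [-0.02  0.16  1.8  -0.    1.19  2.01]
243.3 shift [ 6.7 89.1  0.4] rv [-0.0021  0.0004  0.0035]
63.3 shift [ 6.7 89.1  0.4] rv [ 0.0054 -3.1412  0.0032]
```

View pics/s11.png

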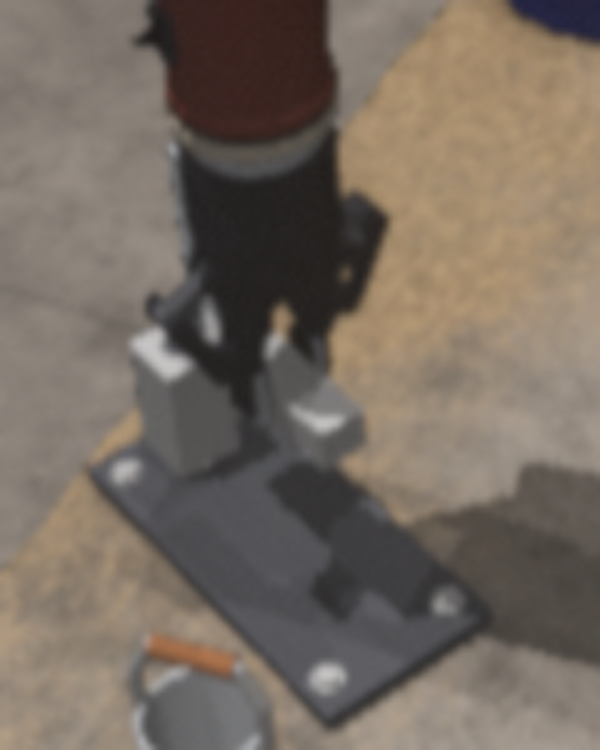

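>>> step_arm --pt "255 7 0 0 0 0 0" --pt "255 7 30 0 0 0 0.003" --pt "255 7 65 0 0 0 0.003" --pt "255 7 90 0 0 0 0.003" --pt "255 7 100 0 0 0 0.003" --pt "255 7 100 0 0 0 0.003" --pt "255 7 100 0 0 0 0.003"

```text
clock: 12.85
eef_pos: [549.0, 69.2, 32.5]
ee_rot: [-0.165, -0.688, 0.688, 0.162]
force: [0.2, -0.1, -6.0]
grip_width: 0.312
```

```bash
python3 -c "
from h import *
show()
goto([546.3,69,16],-116.7)
s=read_camera('side');t=read_camera('top')
crop(s,150,170,270,300,5,'s12.png');crop(t,160,120,260,220,5,'t12.png')
"
```

```text
t 12.85 p [549.   69.2  32.5] jawyaw -116.77 down [ 0.0044 -0.0014 -1.    ] F [ 0.21 -0.07 -6.04] M [0.14 0.08 0.02] g 0.312 q [-0.02  0.28  1.86 -0.    1.    2.02]
243.3 shift [ 2.4 16.5  1.5] rv [ 0.0008 -0.0012 -0.0045]
63.3 shift [ 2.4 16.5  1.5] rv [7.1000e-03 3.1404e+00 1.2000e-03]
```

View pics/s12.png

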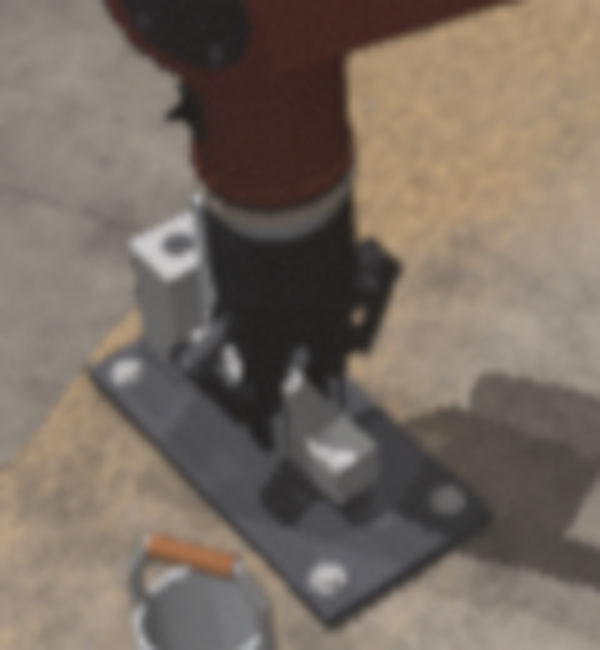

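View pics/t12.png

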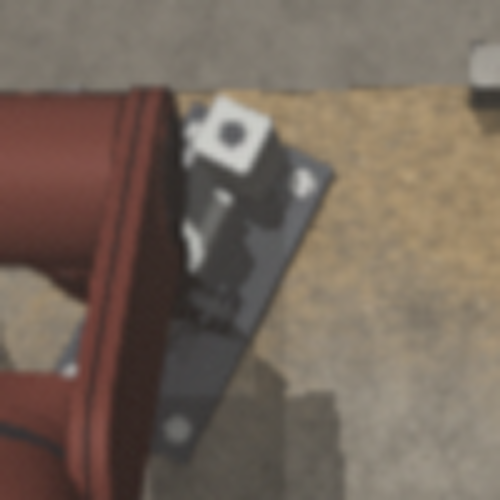

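```bash
python3 -c "
from h import *
t=read_camera('top')
T=lambda U,V:((U+.5)/5-.5+160,(V+.5)/5-.5+120)
ex=np.array([.8934,-.4493]);ey=np.array([.4493,.8934]);c=np.array([628.5,27.6])
for q in[(225,193),(215,212),(193,255)]:
    w=on(t,*T(*q),155);print(w,(w-c)@ex,(w-c)@ey)
o,p,R=st();w=p[:2];print('tcp',(w-c)@ex,(w-c)@ey)
"
```

```text
[591.3  13.4] -26.85442000000004 -29.400240000000018
[579.6  19.5] -40.04792999999998 -29.20730999999999
[553.3  32.6] -69.43018000000004 -29.320360000000022
tcp -89.14869001592871 2.012603603095493
```

>>> step_arm --pt "255 2 6 1 0 0 0" --pt "255 2 12 1 0 0 0" --pt "255 2 15 1 0 0 0" --pt "255 2 15 1 0 0 0" --pt "255 2 15 1 0 0 0"

```text
clock: 13.5
eef_pos: [545.7, 69.6, 16.0]
ee_rot: [-0.164, -0.688, 0.688, 0.163]
force: [-0.0, 0.3, -6.3]
grip_width: 0.31
```

```bash
python3 -c "
from h import *
show()
show()
"
```

```text
t 13.5 p [545.7  69.6  16. ] jawyaw -116.74 down [ 0.0022 -0.0013 -1.    ] F [-0.05  0.31 -6.29] M [0.09 0.14 0.02] g 0.31 q [-0.02  0.3   1.87 -0.    0.96  2.02]
t 13.5 p [545.7  69.6  16. ] jawyaw -116.74 down [ 0.0022 -0.0013 -1.    ] F [-0.05  0.31 -6.29] M [0.09 0.14 0.02] g 0.31 q [-0.02  0.3   1.87 -0.    0.96  2.02]
```

```bash
python3 -c "
from h import *
t=read_camera('top');s=read_camera('side')
ex=np.array([.8934,-.4493]);ey=np.array([.4493,.8934])
o,p,R=st()
def W(x,y,z): return np.r_[p[:2]+ (x+12.2)*ex+y*ey,p[2]-1.7+z]
for n,c,u0,v0 in(('t',t,160,120),('s',s,150,170)):
  for q in[(65,0,124),(37,0,124),(65,0,26),(-65,14,26),(-65,-14,26),(-65,14,0)]: print(n,q,(proj(c,W(*q))-[u0,v0])*5)
crop(s,150,170,270,300,5,'s13.png');crop(t,160,120,260,220,5,'t13.png')
"
```

```text
t (65, 0, 124) [192.  160.5]
t (37, 0, 124) [171.5 200. ]
t (65, 0, 26) [215. 197.]
t (-65, 14, 26) [107.5 360. ]
t (-65, -14, 26) [145. 378.]
t (-65, 14, 0) [115.5 365.5]
s (65, 0, 124) [203.5 213.5]
s (37, 0, 124) [234.  241.5]
s (65, 0, 26) [219.5 342.5]
s (-65, 14, 26) [340.  493.5]
s (-65, -14, 26) [382.5 466.5]
s (-65, 14, 0) [342.5 525.5]
```

View pics/s13.png

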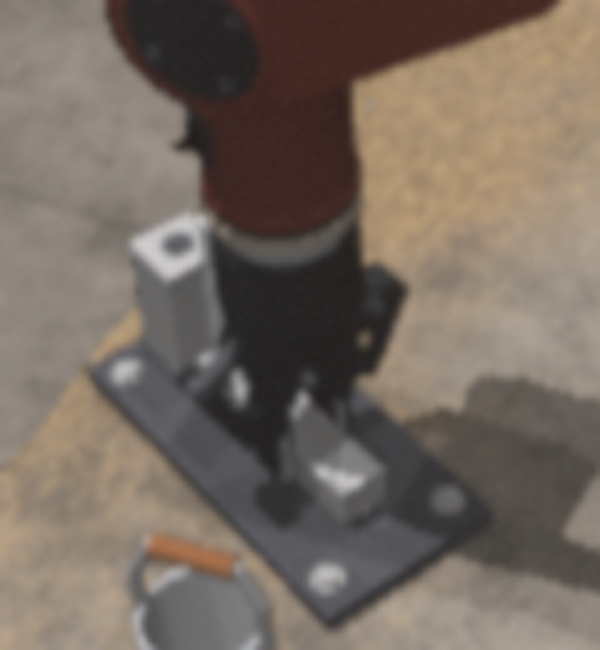

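View pics/t13.png

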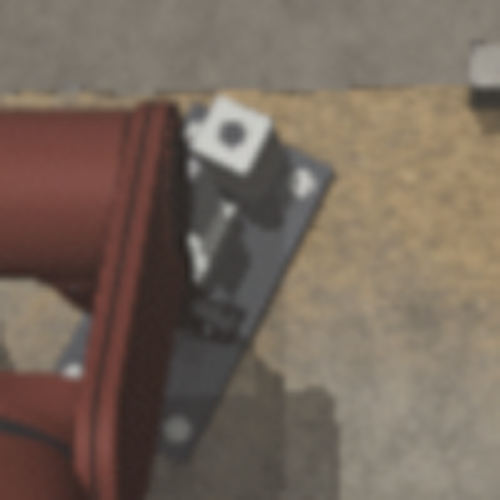

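>>> step_arm --pt "255 0 1 0 0 0 0" --pt "255 0 1.5 0 0 0 0" --pt "255 0 1.5 0 0 0 0"

```text
clock: 13.9
eef_pos: [545.8, 69.6, 14.8]
ee_rot: [-0.165, -0.688, 0.688, 0.163]
force: [-0.1, -0.3, -7.5]
grip_width: 0.31
```

>>> step_arm --pt "255 0 0.5 0 0 0 0" --pt "255 0 0.5 0 0 0 0"

```text
clock: 14.1
eef_pos: [545.9, 69.5, 14.2]
ee_rot: [-0.165, -0.688, 0.688, 0.163]
force: [0.2, 0.7, -8.3]
grip_width: 0.312
```

>>> step_arm --pt "255 0 0.5 0 0 0 0" --pt "255 0 0.5 0 0 0 0"

```text
clock: 14.3
eef_pos: [545.9, 69.5, 13.8]
ee_rot: [-0.165, -0.688, 0.688, 0.162]
force: [-0.2, 0.8, -7.2]
grip_width: 0.311
```

>>> step_arm --pt "255 -3 0 0 0 0 0" --pt "255 -6 0 0 0 0 0" --pt "255 -9 0 0 0 0 0" --pt "255 -11 0 0 0 0 0" --pt "255 -11 0 0 0 0 0" --pt "255 -11 0 0 0 0 0"

```text
clock: 14.9
eef_pos: [555.7, 64.5, 13.8]
ee_rot: [-0.165, -0.688, 0.688, 0.163]
force: [0.0, -0.7, -7.0]
grip_width: 0.31
```

```bash
python3 -c "
from h import *
show()
s=read_camera('side');show();crop(s,150,190,270,300,5,'s14.png')
"
```

```text
t 14.9 p [555.7  64.5  13.8] jawyaw -116.75 down [ 0.0026 -0.0013 -1.    ] F [ 0.02 -0.73 -6.99] M [0.06 0.14 0.02] g 0.31 q [-0.02  0.33  1.85 -0.    0.97  2.01]
t 14.95 p [555.7  64.6  13.8] jawyaw -116.74 down [ 0.0026 -0.0013 -1.    ] F [ 0.5   0.69 -6.29] M [ 0.1   0.13 -0.07] g 0.31 q [-0.02  0.32  1.85 -0.    0.97  2.01]
```

View pics/s14.png

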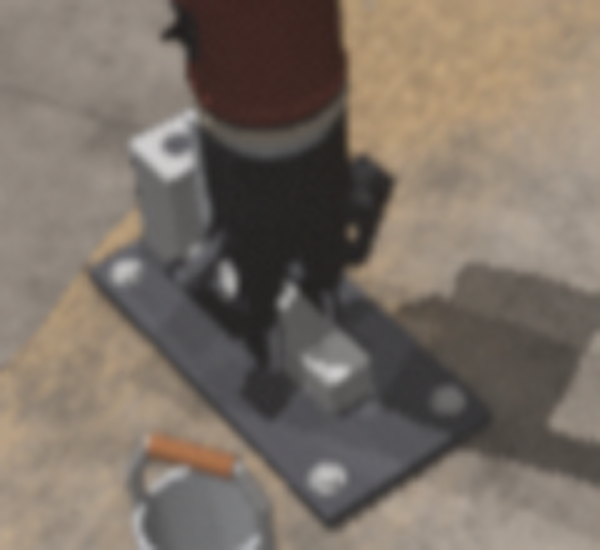

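>>> step_arm --pt "255 -1 0 0 0 0 0" --pt "255 -2 0 0 0 0 0" --pt "255 -2 0 0 0 0 0"

```text
clock: 15.25
eef_pos: [557.6, 63.6, 13.9]
ee_rot: [-0.165, -0.688, 0.688, 0.162]
force: [-0.8, -1.0, -6.7]
grip_width: 0.315
```

>>> step_arm --pt "255 -1 0 0 0 0 0" --pt "255 -1 0 0 0 0 0"

```text
clock: 15.45
eef_pos: [558.5, 63.2, 13.9]
ee_rot: [-0.165, -0.688, 0.688, 0.162]
force: [0.5, 0.9, -6.9]
grip_width: 0.313
```

>>> step_arm --pt "255 -1 0 0 0 0 0" --pt "255 -1 0 0 0 0 0"

```text
clock: 15.65
eef_pos: [559.0, 63.0, 13.8]
ee_rot: [-0.164, -0.688, 0.688, 0.163]
force: [-1.1, 0.6, -5.7]
grip_width: 0.31
```

>>> step_arm --pt "255 -0.5 0 0 0 0 0" --pt "255 -0.5 0 0 0 0 0"

```text
clock: 15.85
eef_pos: [559.0, 62.9, 13.8]
ee_rot: [-0.164, -0.688, 0.688, 0.163]
force: [-4.9, 1.6, -2.3]
grip_width: 0.309
```

>>> step_arm --pt "255 -0.5 0 0 0 0 0" --pt "255 -0.5 0 0 0 0 0"

```text
clock: 16.05
eef_pos: [559.0, 62.9, 13.7]
ee_rot: [-0.164, -0.688, 0.688, 0.163]
force: [-7.8, 2.9, -1.1]
grip_width: 0.311
```

```bash
python3 -c "
from h import *
show()
read_camera('side');show()
read_camera('side');show()
"
```

```text
t 16.05 p [559.   62.9  13.7] jawyaw -116.74 down [ 1.e-04 -6.e-04 -1.e+00] F [-7.77  2.85 -1.13] M [ 0.54  1.02 -0.03] g 0.311 q [-0.03  0.33  1.84 -0.    0.97  2.01]
t 16.1 p [559.   62.9  13.8] jawyaw -116.73 down [ 2.e-04 -6.e-04 -1.e+00] F [-5.83  3.13 -0.03] M [ 0.51  1.03 -0.01] g 0.31 q [-0.03  0.33  1.84 -0.    0.97  2.01]
t 16.15 p [559.   62.9  13.7] jawyaw -116.74 down [ 1.e-04 -6.e-04 -1.e+00] F [-6.81  3.59 -0.92] M [ 0.54  1.06 -0.  ] g 0.313 q [-0.03  0.33  1.84 -0.    0.97  2.01]
```

>>> step_arm --pt "255 0.6 0 0 0 0 0" --pt "255 0.6 0 0 0 0 0" --pt "255 0.6 0.5 0 0 0 0" --pt "255 0.6 0.5 0 0 0 0"

```text
clock: 16.55
eef_pos: [559.0, 62.9, 13.7]
ee_rot: [-0.164, -0.688, 0.688, 0.163]
force: [-7.3, 1.9, 1.1]
grip_width: 0.309
```

```bash
python3 -c "
from h import *
for i in range(3): show(); read_camera('side')
"
```

```text
t 16.55 p [559.   62.9  13.7] jawyaw -116.73 down [ 0.0011 -0.001  -1.    ] F [-7.33  1.89  1.15] M [ 0.47  1.19 -0.02] g 0.309 q [-0.03  0.33  1.84 -0.    0.97  2.01]
t 16.6 p [559.   62.9  13.7] jawyaw -116.73 down [ 0.0011 -0.001  -1.    ] F [-7.42  2.59  2.1 ] M [ 0.52  1.24 -0.01] g 0.312 q [-0.03  0.33  1.84 -0.    0.97  2.01]
t 16.65 p [559.   62.9  13.7] jawyaw -116.73 down [ 0.0011 -0.001  -1.    ] F [-6.14  3.21  1.94] M [ 0.44  1.16 -0.02] g 0.311 q [-0.03  0.33  1.84 -0.    0.97  2.01]
```

>>> step_arm --pt "255 0 0.5 0 0 0 0" --pt "255 0 1 0 0 0 0" --pt "255 0 1 0 0 0 0"

```text
clock: 17.0
eef_pos: [559.0, 62.9, 13.7]
ee_rot: [-0.164, -0.688, 0.688, 0.163]
force: [-11.1, 2.3, 10.3]
grip_width: 0.31
```

```bash
python3 -c "
from h import *
for i in range(3): show(); s=read_camera('side')
t=read_camera('top')
crop(s,150,190,270,300,6,'s15.png');crop(t,160,120,260,220,6,'t15.png')
"
```

```text
t 17.0 p [559.   62.9  13.7] jawyaw -116.73 down [ 7.e-04 -1.e-03 -1.e+00] F [-11.1    2.33  10.25] M [ 0.43  1.86 -0.05] g 0.31 q [-0.03  0.33  1.84 -0.    0.97  2.01]
t 17.05 p [559.   62.9  13.7] jawyaw -116.73 down [ 8.e-04 -1.e-03 -1.e+00] F [-11.38   2.11  10.74] M [ 0.43  1.85 -0.09] g 0.313 q [-0.03  0.33  1.84 -0.    0.97  2.01]
t 17.1 p [559.   62.9  13.7] jawyaw -116.73 down [ 8.e-04 -1.e-03 -1.e+00] F [-11.57   1.49  10.96] M [ 0.46  1.87 -0.06] g 0.313 q [-0.03  0.33  1.84 -0.    0.97  2.01]
```

View pics/s15.png

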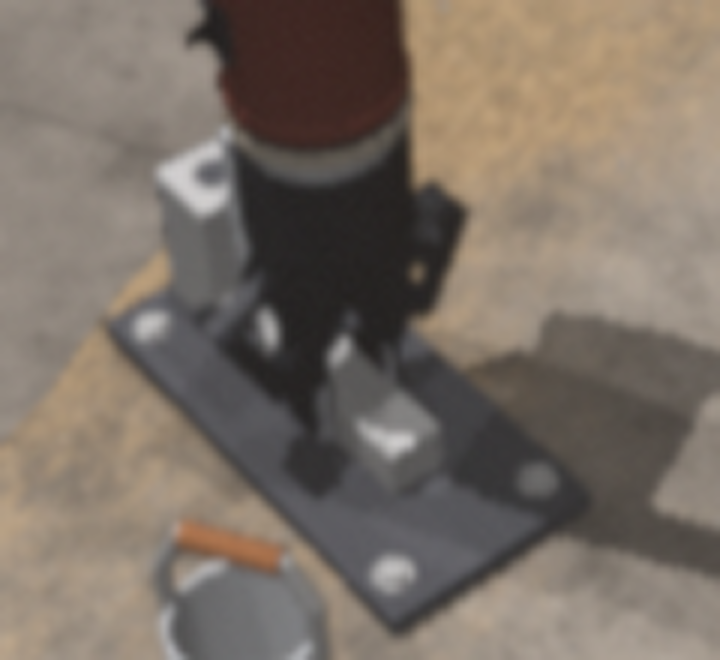

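View pics/t15.png

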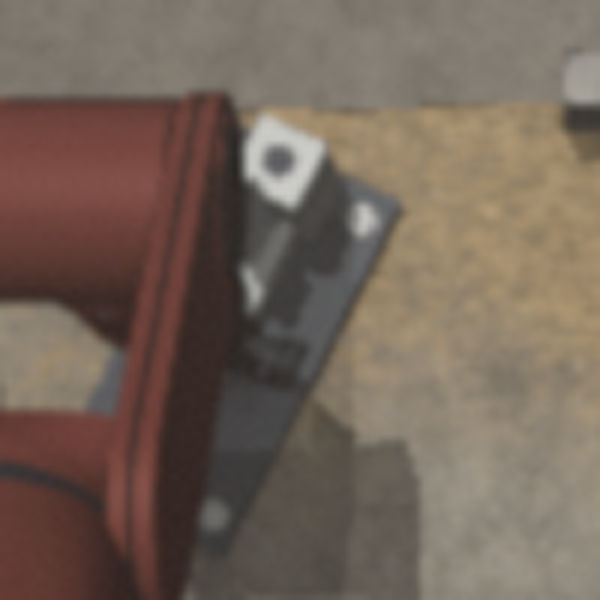

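>>> step_arm --pt "255 0 -0.6 0 0 0 0" --pt "255 -0.4 -0.6 0 0 0 0" --pt "255 -0.9 -0.5 0 0 0 0" --pt "255 -0.9 -0.4 0 0 0 0" --pt "255 -0.9 -0.4 0 0 0 0"

```text
clock: 17.7
eef_pos: [559.0, 62.9, 13.7]
ee_rot: [-0.163, -0.688, 0.688, 0.164]
force: [-13.4, 4.1, 9.1]
grip_width: 0.313
```

```bash
python3 -c "
from h import *
for i in range(4): show(); s=read_camera('side')
"
```

```text
t 17.7 p [559.   62.9  13.7] jawyaw -116.73 down [-9.e-04 -5.e-04 -1.e+00] F [-13.36   4.08   9.07] M [ 0.7   2.03 -0.08] g 0.313 q [-0.03  0.33  1.84 -0.    0.97  2.01]
t 17.75 p [559.   62.9  13.7] jawyaw -116.73 down [-8.e-04 -5.e-04 -1.e+00] F [-13.64   3.4   10.07] M [ 0.67  2.02 -0.01] g 0.312 q [-0.03  0.33  1.84 -0.    0.97  2.01]
t 17.8 p [559.   62.9  13.7] jawyaw -116.73 down [-9.e-04 -5.e-04 -1.e+00] F [-12.61   4.51   9.55] M [ 0.66  2.09 -0.09] g 0.312 q [-0.03  0.33  1.84 -0.    0.97  2.01]
t 17.85 p [559.   62.9  13.7] jawyaw -116.73 down [-8.e-04 -5.e-04 -1.e+00] F [-12.96   3.66  11.13] M [ 0.7   2.02 -0.05] g 0.314 q [-0.03  0.33  1.84 -0.    0.97  2.01]
```

>>> step_arm --pt "255 -0.3 -0.4 0 0 0 0" --pt "255 -0.4 -0.4 0 0 0 0" --pt "255 -0.4 -0.4 0 0 0 0" --pt "255 -0.4 -0.4 0 0 0 0"

```text
clock: 18.3
eef_pos: [559.0, 62.9, 13.7]
ee_rot: [-0.163, -0.688, 0.688, 0.164]
force: [-12.7, 5.7, 8.9]
grip_width: 0.311
```

```bash
python3 -c "
from h import *
for i in range(4): show(); s=read_camera('side')
crop(s,130,190,250,310,5,'s16.png')
"
```

```text
t 18.3 p [559.   62.9  13.7] jawyaw -116.73 down [-1.5e-03 -2.0e-04 -1.0e+00] F [-12.68   5.71   8.94] M [ 0.78  1.9  -0.02] g 0.311 q [-0.03  0.33  1.84 -0.    0.97  2.01]
t 18.35 p [559.   62.9  13.7] jawyaw -116.73 down [-1.4e-03 -2.0e-04 -1.0e+00] F [-12.56   4.16   8.49] M [ 0.78  1.92 -0.07] g 0.314 q [-0.03  0.33  1.84 -0.    0.97  2.01]
t 18.4 p [559.   62.9  13.7] jawyaw -116.73 down [-1.4e-03 -2.0e-04 -1.0e+00] F [-13.11   4.17   7.64] M [ 0.79  1.94 -0.03] g 0.31 q [-0.03  0.33  1.84 -0.    0.97  2.01]
t 18.45 p [559.   62.9  13.7] jawyaw -116.73 down [-1.5e-03 -2.0e-04 -1.0e+00] F [-13.41   4.27   6.87] M [ 0.73  1.94 -0.07] g 0.309 q [-0.03  0.33  1.84 -0.    0.97  2.01]
```

View pics/s16.png

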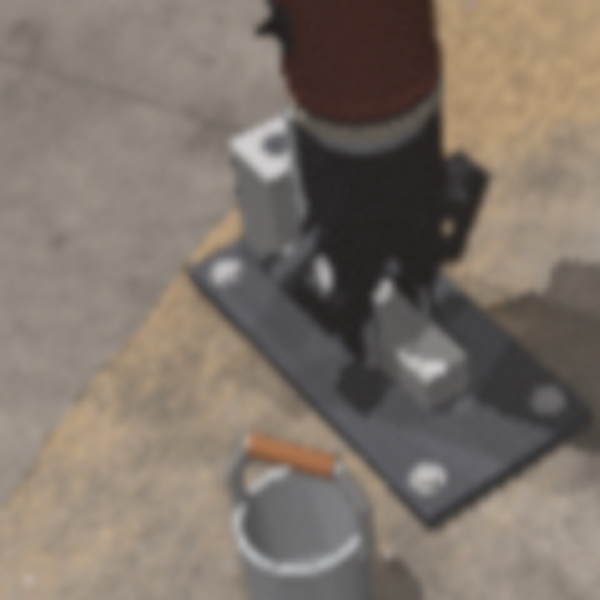

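```bash
python3 -c "
from plant import close_job
print(close_job())"
```

```text
the job is handed in; nothing more can be done
None
```

I moved the pail off the plate and pressed the engineer's square into the corner. The job was handed in at about 18.5 s with the square still gripped there; `close_job` gave no verdict.

**Pail:** I lifted it by its handle, stood it at about (520, 215) mm, roughly 160 mm from the plate centre, and let it go. Later pictures show it upright and undisturbed.

**Square:** I took the 130 mm one and gripped it by the stock at 80 N.

**Last checks:**
- **Force:** about 14 N along the plate's length towards the post, and about 15 N downward including the square's weight. Allowing for friction at both faces, that leaves at least about 2.4 N on the post and 3.4 N on the plate, so both limits should be met. These are worked out from the wrist readings, because the two contacts cannot be measured separately.
- **Height:** the tool height matches the square standing on the 12 mm plate to within about 0.1 mm.
- **Position along the plate:** the square met the post about 1 mm short of where the camera measurement put it, which is within the calibration error.
- **Tilt:** about 0.002 rad.
- **Turn:** set to the measured plate angle of −26.7°, which I trust to about 0.01 rad.
- **Sideways position:** about 0–2 mm by the tool position.

**Disagreements:**
- The rear bolt heads, partly hidden by the post, gave a plate angle up to about 1° different. I left them out.
- My one attempt to see the blade from the top camera gave a sideways error of about 29 mm. That point turned out to be the stock's edge, not the blade, and the side view agreed with the tool position instead.

The nut, step block and T-bolt were left alone, though I took no separate picture to confirm that.

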